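Set, lock and tag the lubricator's feed regulator

ROBOT

A 6-joint arm with a two-finger parallel gripper is mounted at the origin on the work surface. World frame = base frame: x ahead of the robot, y to its left, z up, the work surface at z = 0. Lengths are in mm, angles in rad, forces in N, time in s.
With the tool pointing down it reaches from about 325 to 775 mm from the base axis. Payload 9.3 kg.
Tool frame: the origin (TCP) lies on the centre line of the jaws, within the pads' length; the fingertips stand 25 mm ahead of it and the grasp point (between the pads) lies 6 mm ahead of it; z points along the fingers, y is the line along which they close (so a half turn about z gives the same grasp; the last joint's range is limited). The gripper opens to 85 mm and grips with 20 to 120 N. Pads are 22 mm wide; open, the fingers measure 114 mm over their backs; the gripper's body (76 mm by 85 mm) begins 54 mm behind the grasp point. The pads swing forward as they close: fully open they stand 13 mm farther back than shut.
Start: joints at [1.037, 0.259, 0.021, 1.334, 0, 1.418], TCP at [204.416, 510.599, 256.279] pointing down, gripper open.
Joint ranges: [-3.04, 3.04], [-0.91, 1.82], [-1.04, 1.36], [-1.92, 1.95], [-1.52, 1.45], [-3.14, 3.14]. Speed limits (rad/s): [2.22, 2.22, 2.79, 3.14, 3.14, 3.14].

INTERFACE

Orientations are given as a rotation vector (axis times angle).
In Python, from rig import env gives the robot as it stands. The module is installed in compiled form; this text tells all that it offers.
- The arm moves only by the shell command python3 -m creep 'ROWS'. ROWS is text: rows parted by semicolons, each of 5 numbers parted by spaces: the shift along the tool's x, y, z each as a share of 0.4 m, from -1 to 1, then the turn about the tool's z as a share of 45 degrees, from -1 to 1, then the closure, from -1 (fully open) to 1 (shut). In form: dx dy dz turn claw; .... A call has 1 to 20 rows; each row shifts and turns the commanded pose from where the row before left it, along the tool's axes as they then stand; what a row does not reach is not made up. A row lasts 1/8 s, in which the tool goes at most 62.5 mm and 10.7 degrees, less where a joint would pass 70% of its speed; a pose out of reach is approached as far as the arm can. A call with a number of a shift or a turn outside -1 to 1 is refused whole. A call with a gripper value outside its range is refused whole. The fingers move at their own pace and stop on an object; the grip force is fixed at half the most. Time passes only in rows, so rows that do not move let the fingers close. It gives the time, the measured TCP pose, the force, the opening and the grip force at its end, in the units of the state.
- env.observe(): the state, without advancing time (a new reading comes with each control period).
- env.read_camera(name): name is "scene" or "top"; returns (picture, depth): 400x640x3 uint8, red, green, blue; 400x640 float32, mm along the optical axis (not along the pixel's ray), 0 where there is no reading.
- env.camera_model(name): a dict with "K" (3x3 intrinsics, pixels), "R" (3x3) and "t" (3): a world point X has camera coordinates R X + t. Camera axes: x right, y down, z forward; pixel columns grow to the right and rows downward; lengths in mm; the calibration is good to about 2 mm. A picture is of the moment at which its call begins. camera_model takes no time and is no camera call.
- env.close_job(): hands the job in; it is judged then, once.
The state is a dict: "t": time; "joints": joint angles; "joint_velocities": joint speeds; "tau": joint torques, N m; "ee_pos": TCP position; "ee_rot": TCP orientation; "wrist_force": force on the tool from outside, world axes, zero at the start; "torque": the same for the moment, N m; "finger_gap": opening from 0.0 (shut) to 1.0 (fully open); "gripper_force": force on a finger pad.
Only numpy, scipy, OpenCV 4.12 (cv2) and the standard library are available. Lean on these libraries where they do the work, as an engineer would, in place of code of your own. Each camera call takes 0.05 s, during which the arm holds its last target. There are 200 camera calls.

TASK

This lubricator has passed its bench test. Turn its black feed knob until the white pointer lines up with the red set mark on the dial, then slide the yellow lock cover fully home over the knob, and last hang the red tag by its hole on the steel peg on the front of the cover. Leave the other tags and the loose things on the bench where they are.

Things in the scene. Friction and masses are not known exactly. Their poses are not given: they have to be found in the camera images.
- lubricator: Fixed blue-grey tank, 190 (x) x 280 (y) x 114 mm high; five clear sight feeds, 64 mm tall, along the back of its top, 60 mm behind the centre. Origin at the centre of its underside; x from front (robot side) to back, y to the left seen from the robot, z up. The knob's axis stands at x -58, y -50 mm. The cover's rails run along y past the knob. The front face is flush with the cover's front.
- knob_grip (a point): Black pointer knob on the tank's top: skirt 45 mm across, under a bar 42 long, 12 wide, 22 mm high. Point on its axis 22 mm above the tank's top; the bar's top is 10 mm higher, the skirt's top 12 mm lower. x along the bar to its white-pointer end, z up. Turns about z (friction 0.05 N m), stays where left, stops 2.3 rad apart. From the start it needs 0.5 to 1.5 rad clockwise seen from above.
- set_mark: Red set mark, a bar 8.5 x 5.6 mm lying on the white dial, 23 to 32 mm from the knob's axis. Origin on the knob's axis at the dial's face, 20 mm below knob_grip; x points from the axis to the middle of the mark, z up. The knob is set when the x axis of knob_grip points the same way.
- lock_cover (a joint): Travel (m) of the yellow lock cover on its rails: 0 to 0.015 at the start, open, to the left of the knob, leading edge 64 mm or more from its axis; 0.110 at the stop, fully home over the knob. Grows along the tank's -y. Friction 2.5 N, stays where left. A hood 72 (x) x 62 (y) x 42 mm high with a clear window, open at its leading (-y) end; the knob may enter at any angle.
- cover_tab (a point): Middle of the black finger tab on top of the lock cover: 34 mm long along the tank's x, 10 mm wide along the tank's y, standing 16 mm above the cover's top. The point is 8 mm above the cover's top and 8 mm below the tab's top. Axes as the tank's. It moves with the cover.
- tag_peg (a point): Steel peg 6 mm in diameter, 45 mm long, on the front (robot side) face of the lock cover, moving with it. Origin at its root, at the middle of that face, 22 mm above the tank's top. It runs along its own -x, towards the robot and rising 0.38 rad, so that a tag stays on. Its y is the tank's y.
- red_tag: The red tag: flat rigid plastic plate 90 high x 44 wide x 5 thick (mm), 25 g. Standing upright in a slot of the wooden rack. Origin mid-thickness at the middle of its lower edge; x across its thickness, y along its width, z up. 60 mm of it is above the rack. On the peg it hangs with either face to the cover.
- red_tag_hole (a point): Centre of the red tag's round through hole, 14 mm in diameter, 64 mm above its lower edge and 26 mm below its top edge. Axes as the tag's.
- white_tag: The white tag: flat rigid plastic plate 90 high x 44 wide x 5 thick (mm), 25 g. Standing upright in a slot of the wooden rack. Origin mid-thickness at the middle of its lower edge; x across its thickness, y along its width, z up. Leave it.
- blue_tag: The blue tag: flat rigid plastic plate 90 high x 44 wide x 5 thick (mm), 25 g. Standing upright in a slot of the wooden rack. Origin mid-thickness at the middle of its lower edge; x across its thickness, y along its width, z up. Leave it.
- tag_rack: Fixed wooden rack, 40 (x) x 206 (y) x 36 mm high, with three slots in line along y (66 mm apart), each 7 mm wide, 48 mm long and 30 mm deep, one tag standing in each in random order. Origin at the centre of its underside; the tags stand with their faces across its x.
- grease_can: Loose white grease can, 60 mm across, 130 mm high, standing at the back. Origin at the centre of its foot. Leave it.
- wrench: Loose wrench lying on the bench between the robot and the tank. Leave it.
- screwdriver: Loose screwdriver lying on the bench at the left. Leave it.
- fitting: Loose brass fitting, 26 mm across, 30 mm high, standing on the bench. Leave it.
Not all that is in view belongs to the job. There is more than one size of the red_tag; the job needs the smallest.

How it is judged (in metres and radians):
On the way, in this order (a step that is already met when the one before it is completed fails the run):
1. the knob's pointer is set on the red mark (within 0.10 rad) while the lock cover still stands open (angle between the x axis of knob_grip and the x axis of set_mark, either way round below 0.1 rad and value of joint lock_cover below 0.04 m), for 0.2 s.
2. the lock cover is slid fully home over the knob, the pointer still on the mark (angle between the x axis of knob_grip and the x axis of set_mark, either way round below 0.1 rad and value of joint lock_cover above 0.104 m), for 0.2 s.
3. the red tag hangs by its hole on the peg, let go (x of red_tag_hole in the frame of tag_peg between -0.044 and 0 m and y of red_tag_hole in the frame of tag_peg between -0.008 and 0.008 m and z of red_tag_hole in the frame of tag_peg between -0.01 and 0.006 m and angle between red_tag's own z axis and vertical below 0.35 rad and linear speed of red_tag below 0.03 m/s and contact force between the fingers and red_tag below 0.05 N), for 0.2 s.
At the end, for the whole second after the job is handed in: Pointer within 0.10 rad of the red mark, lock cover within 6 mm of its stop (travel over 0.104 m), red tag hanging still by its hole on the peg, plumb within 0.35 rad and let go; no other tag or loose thing moved more than 25 mm (all of step 2 and all of step 3); the robot touches nothing.
It fails at once if another tag is displaced by more than 25 mm (distance of any of white_tag, blue_tag from where it was at the start of the episode above 0.025 m).
It fails at once if a loose thing on the bench (grease can, wrench, screwdriver, fitting) is displaced by more than 25 mm (distance of any of grease_can, wrench, screwdriver, fitting from where it was at the start of the episode above 0.025 m).
It also fails if it takes over 67 s, if anything falls off the work surface, if the arm or the gripper's body presses on something with over 40 N, if the wrist force passes 120 N, or if a joint passes its speed limit or range.

## Working session

There is one attempt and no reset: what is moved stays moved. The work goes in short steps, Python scripts to look and compute and a shell command to move; the robot and the scene stay as the last step left them, time stands still between calls to the robot, and variables do not carry over. Pictures are saved under pics/ and viewed, at most 10 in all, crops included, and the job is handed in when it is done.

```bash
mkdir -p pics
cat > h.py <<'E'
from rig import env
import numpy as np, cv2
from scipy.spatial.transform import Rotation as Ro
def snap(n,name=None):
    im,d=env.read_camera(n)
    if name: cv2.imwrite('pics/'+name,im[:,:,::-1])
    return im,d
def pts(n,d):
    m=env.camera_model(n);K,R,t=[np.array(m[k]) for k in('K','R','t')]
    v,u=np.mgrid[:400,:640]
    c=np.stack([(u-K[0,2])/K[0,0]*d,(v-K[1,2])/K[1,1]*d,d],-1)
    return (c-t)@R
def ray(n,u,v,z):
    m=env.camera_model(n);K,R,t=[np.array(m[k]) for k in('K','R','t')]
    o=-R.T@t;q=R.T@np.linalg.inv(K)@[u,v,1]
    return o+q*(z-o[2])/q[2]
def proj(n,X):
    m=env.camera_model(n);K,R,t=[np.array(m[k]) for k in('K','R','t')]
    p=K@(R@np.array(X)+t);return p[:2]/p[2]
E
python3 - <<'E'
from h import *
a,d=snap('scene','s0.png');b,e=snap('top','t0.png')
for n in('scene','top'):
    m=env.camera_model(n);print(n,np.round(m['K'],1).tolist(),np.round(-np.array(m['R']).T@m['t']),np.round(m['R'],2).tolist())
s=env.observe();print(s['t'],s['ee_pos'],Ro.from_rotvec(s['ee_rot']).as_matrix().round(3).tolist())
E
```

```text
scene [[480.4, 0.0, 319.1], [0.0, 480.4, 195.7], [0.0, 0.0, 1.0]] [ 898. -664.  934.] [[0.89, 0.46, -0.0], [0.35, -0.67, -0.66], [-0.3, 0.58, -0.75]]
top [[389.4, 0.0, 319.6], [0.0, 389.4, 194.2], [0.0, 0.0, 1.0]] [ 377.  -36. 1103.] [[0.02, -1.0, -0.01], [-0.98, -0.02, -0.18], [0.18, 0.01, -0.98]]
0.1 [204.28686048 510.39809518 255.71440218] [[-0.928, 0.372, -0.001], [0.372, 0.928, -0.001], [0.0, -0.001, -1.0]]
```

View pics/s0.png

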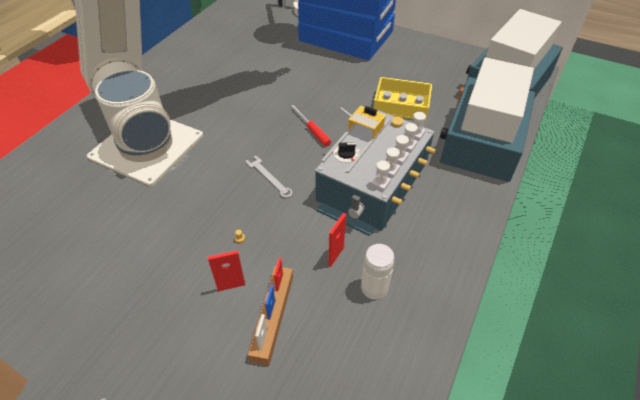

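View pics/t0.png

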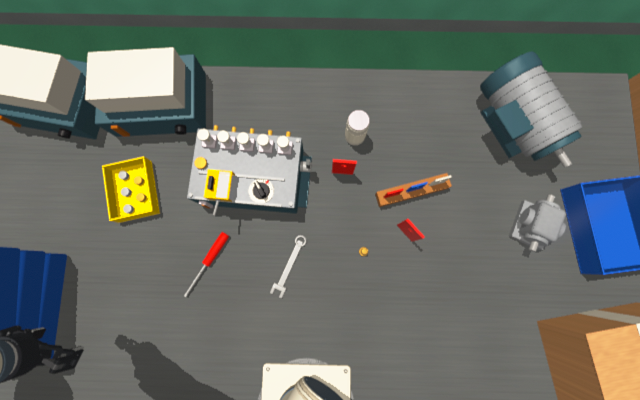

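The scene and top views show the tank at top px (247,168), knob at (261,190) and yellow cover at (218,185). The rack is at (414,190) with the red tag at its left end (395,191). Two larger red tags stand loose at (344,167) and (411,230). Next I'll zoom in.

Run:
```python
from h import *
b=cv2.imread('pics/t0.png');a=cv2.imread('pics/s0.png')
r=lambda i,x,y,w,h:cv2.resize(i[y:y+h,x:x+w],(400,300),interpolation=cv2.INTER_CUBIC)
cv2.imwrite('pics/c0.png',np.vstack([np.hstack([r(b,190,150,80,60),r(b,370,160,100,75)]),np.hstack([r(a,310,90,120,90),r(a,240,255,60,45)])]))
_,e=snap('top');P=pts('top',e);_,d=snap('scene');Q=pts('scene',d)
def comp(P,img,m,n,mn=15):
    k,l,st,c=cv2.connectedComponentsWithStats(m.astype(np.uint8))
    for i in range(1,k):
        if st[i,4]>=mn:
            p=P[l==i];p=p[np.isfinite(p).all(1)];print(n,c[i].round(1),st[i,:4],st[i,4],'med',np.median(p,0).round(),'min',np.percentile(p,5,0).round(),'max',np.percentile(p,95,0).round())
for n,im,X in(('top',b,P),('scene',a,Q)):
    h=cv2.cvtColor(im,cv2.COLOR_BGR2HSV);H,S,V=h[...,0],h[...,1],h[...,2]
    ok=(X[...,0]>250)&(X[...,0]<700)&(abs(X[...,1]+50)<420)&(X[...,2]>-20)
    comp(X,im,ok&((H<6)|(H>174))&(S>150)&(V>80),n+' red',6)
    comp(X,im,ok&(H>18)&(H<32)&(S>140)&(V>120),n+' yel',60)
    comp(X,im,ok&(H>6)&(H<16)&(S>110)&(V>60),n+' wood',60)
    comp(X,im,ok&(H>105)&(H<125)&(S>150)&(X[...,1]<-100),n+' blue',15)
# tank top points
z=P[150:205,190:300].reshape(-1,3);z=z[(z[:,2]>100)&(z[:,2]<125)]
print('ztop',np.median(z[:,2]),len(z))
m=((P[...,2]>105)&(P[...,2]<122)&(P[...,0]>400)&(P[...,0]<720)&(abs(P[...,1]-110)<250)).astype(np.uint8)
c=max(cv2.findContours(m,0,2)[0],key=cv2.contourArea);x,y=c[:,0,0],c[:,0,1]
R=P[y,x][:,:2].astype(np.float32);print(cv2.minAreaRect(R),cv2.boundingRect(c))
```

```text
top red [343.3 166.1] [332 159  25  16] 318 med [637. -87.  79.] min [ 635. -115.    2.] max [648. -61. 126.]
top red [393.2 192.8] [385 189  18   9] 72 med [ 568. -221.   88.] min [ 562. -240.   47.] max [ 574. -203.   98.]
top red [410.3 229.9] [398 219  26  22] 293 med [ 470. -264.   85.] min [ 449. -283.   15.] max [ 490. -245.  127.]
top red [215.2 248.6] [202 232  27  35] 340 med [413. 260.  22.] min [372. 235.  13.] max [450. 285.  26.]
top yel [200.1 162.5] [195 157  12  12] 102 med [629. 286. 125.] min [617. 274. 122.] max [640. 298. 128.]
top yel [215.5 185.4] [204 169  30  32] 385 med [559. 238. 155.] min [530. 198. 138.] max [601. 258. 159.]
top wood [411.3 190.7] [376 173  76  34] 866 med [ 583. -276.   35.] min [ 550. -377.   15.] max [ 623. -192.   38.]
top blue [416.7 186.4] [408 183  19   8] 54 med [ 586. -283.   91.] min [ 581. -301.   57.] max [ 593. -267.   98.]
scene red [318.6 133.2] [307 121  24  25] 245 med [420. 251.  22.] min [374. 229.   9.] max [455. 279.  27.]
scene red [336.7 238.8] [329 213  17  53] 550 med [644. -95.  79.] min [ 638. -120.   12.] max [647. -64. 127.]
scene red [226.6 270.3] [208 251  37  40] 985 med [ 473. -271.   72.] min [ 454. -289.   10.] max [ 493. -253.  126.]
scene red [277.9 274.2] [274 258   9  33] 167 med [ 575. -232.   78.] min [ 568. -246.   43.] max [ 580. -211.   98.]
scene yel [373.3 119.5] [356 106  29  32] 228 med [597. 234. 155.] min [539. 195. 131.] max [605. 251. 158.]
scene wood [272.1 322.3] [248 267  44  98] 1277 med [ 606. -318.   36.] min [ 575. -388.   14.] max [ 632. -203.   39.]
scene blue [269.8 301.5] [266 286   8  32] 136 med [ 595. -295.   82.] min [ 588. -309.   51.] max [ 599. -275.   98.]
ztop 113.42213695377625 4664
((620.6080322265625, 172.7701873779297), (280.3199157714844, 190.3748321533203), 86.18083953857422) (187, 132, 115, 77)
```

View pics/c0.png

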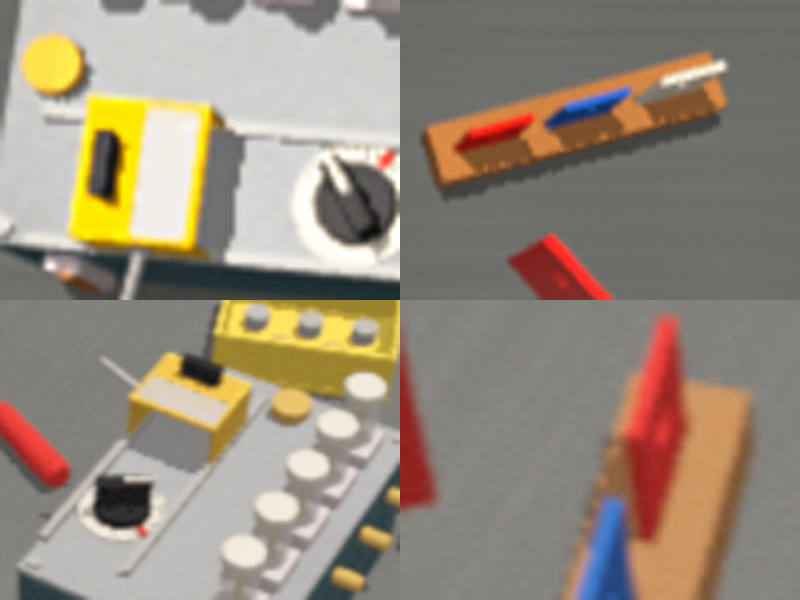

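The crops show the white pointer up-left of the knob at about (257.6,184), and the red mark up-right at about (267.4,181.6). The red tag is at the rack's left end, and the black tab is on the left of the hood with the peg pointing towards the robot. I'll compute exact numbers from these.

Run:
```python
from h import *
yaw=np.radians(86.18-90);T=np.array([[np.cos(yaw),-np.sin(yaw)],[np.sin(yaw),np.cos(yaw)]]);c=np.array([620.6,172.8])
ax=c+T@[-58,-50];print('axis',ax)
for n,f in(('top','t0'),('scene','s0')):
    im=cv2.imread(f'pics/{f}.png');_,d=snap(n);X=pts(n,d)
    h=cv2.cvtColor(im,cv2.COLOR_BGR2HSV);H,S,V=[h[...,i].astype(int) for i in range(3)]
    r=np.hypot(X[...,0]-ax[0],X[...,1]-ax[1])
    def cast(m,z):
        v,u=np.nonzero(m);return np.array([ray(n,a,b,z)[:2] for a,b in zip(u,v)])
    # red mark
    p=cast((r<40)&((H<12)|(H>168))&(S>70)&(V>80),116)
    if len(p): q=p.mean(0)-ax;print(n,'mark',len(p),p.mean(0).round(1),np.hypot(*q),np.degrees(np.arctan2(q[1],q[0])))
    k=(r<32)&(V<75)
    p=cast(k&(X[...,2]>138),146);print(n,'barblack',len(p),p.mean(0).round(1) if len(p) else '')
    w=(r<32)&(V>130)&(S<60)&(X[...,2]>138);p=cast(w,146)
    if len(p): q=p.mean(0)-ax;print(n,'white',len(p),p.mean(0).round(1),np.hypot(*q),np.degrees(np.arctan2(q[1],q[0])))
    p=X[(r<30)&(X[...,2]>138)][:,:2]; m=p.mean(0);w_,e=np.linalg.eigh(np.cov((p-m).T));print(n,'bar all',len(p),m.round(1),'axis deg',np.degrees(np.arctan2(e[1,1],e[0,1])),np.sqrt(w_))
    # cover in tank frame
    L=(X[...,:2]-c)@T
    hood=(X[...,2]>150)&(X[...,2]<161)&(L[...,0]<-10)&(L[...,0]>-110)&(abs(L[...,1]-50)<100)
    print(n,'hood top L',np.percentile(L[hood],[2,50,98],axis=0).round(1).tolist(),hood.sum(),np.median(X[hood][:,2]))
    tb=(X[...,2]>165)&(X[...,2]<180)&(L[...,0]<-10)&(L[...,0]>-110)&(abs(L[...,1]-50)<100)&(V<90)
    print(n,'tab L',L[tb].mean(0).round(1),tb.sum(),X[tb].mean(0).round(1),L[tb].min(0),L[tb].max(0))
    # tags & rack
    wood=(H>6)&(H<16)&(S>110)&(V>60)&(abs(X[...,2]-36)<5)&(X[...,0]>500)&(X[...,0]<680)&(X[...,1]<-150)&(X[...,1]>-450)
    print(n,'rack',cv2.minAreaRect(X[wood][:,:2].astype(np.float32)))
    ok=(X[...,0]>530)&(X[...,0]<620)&(X[...,1]<-170)&(X[...,1]>-330)&(X[...,2]>40)
    for nm,mm in(('red',((H<6)|(H>174))&(S>150)&(V>60)),('blue',(H>105)&(H<125)&(S>150))):
        p=X[ok&mm];q=p[p[:,2]>80];l=cv2.fitLine(p[:,:2].astype(np.float32),2,0,.01,.01).ravel();ang=np.degrees(np.arctan2(l[1],l[0]));print(n,nm,p.mean(0).round(1),np.percentile(p,[2,98],axis=0).round(1).tolist(),'dir',ang)
```

```text
axis [559.3977504  126.77517362]
top mark 12 [583.5 112.3] 28.126408665591367 -31.071383913712776
top barblack 15 [548.7 119.8]
top white 27 [570.1 132.4] 12.081534638361793 27.569041077088578
top bar all 81 [559.7 126.8] axis deg -149.68075830561844 [ 3.46044289 12.34787797]
top hood top L [[-92.9, 21.6], [-58.2, 49.0], [-22.8, 81.8]] 647 154.6909718700121
top tab L [-57.7  65.8] 37 [567.4 242.3 170. ] [-72.14778201  62.2472171 ] [-43.87024049  70.62542994]
top rack ((588.5554809570312, -286.7174072265625), (40.65703201293945, 206.9412078857422), 16.24709129333496)
top red [ 568.1 -221.4   79.8] [[562.0, -242.0, 43.8], [576.1, -202.5, 97.0]] dir -73.75416
top blue [ 586.2 -283.2   83.6] [[580.3, -303.1, 56.5], [593.3, -265.4, 96.7]] dir -72.89616
scene mark 11 [583.  111.8] 27.986261055023686 -32.3296514139389
scene barblack 54 [560.9 115.9]
scene white 34 [568.5 130.2] 9.678267511725254 20.533923017710926
scene bar all 98 [562.5 123. ] axis deg -150.24003457723336 [ 4.46380913 11.95590116]
scene hood top L [[-90.6, 19.3], [-52.2, 45.2], [-19.5, 79.2]] 447 155.854505865493
scene tab L [-54.7  63.9] 48 [570.3 240.3 170. ] [-70.89498729  57.6881861 ] [-38.3276587   70.37209636]
scene rack ((590.7988891601562, -289.1995544433594), (41.14716720581055, 206.29718017578125), 16.462820053100586)
scene red [ 574.8 -230.7   76.3] [[566.6, -247.1, 42.4], [580.3, -208.2, 99.3]] dir -74.50663
scene blue [ 593.8 -294.1   78.4] [[586.2, -310.3, 47.3], [598.6, -272.9, 98.5]] dir -74.00884
```

```bash
cat >> h.py <<'E'
def plan(x,y,z,yaw):
    s=env.observe();M=Ro.from_rotvec(s['ee_rot']).as_matrix();y0=np.degrees(np.arctan2(M[1,0],M[0,0]))
    d=M.T@(np.array([x,y,z])-s['ee_pos']);t=(y0-yaw+180)%360-180
    print('t',round(s['t'],2),'pos',np.round(s['ee_pos'],1),'yaw',round(y0,1),'tilt',np.round(M[2,2],4),'units',np.round(d/400,4),'turn',round(t/45,3),'gap',s['finger_gap'],'F',np.round(s['wrist_force'],1))
E
python3 -m creep '-.0984 -.0467 0 0 0;-.0984 -.0467 0 0 0;-.0984 -.0467 0 0 0;-.0984 -.0467 0 0 0;-.0984 -.0467 0 0 0;-.0984 -.0467 0 0 0;-.0984 -.0467 0 0 0;-.0984 -.0467 0 0 0;-.0984 -.0467 0 0 0;-.0984 -.0467 0 0 0;-.0984 -.0467 0 0 0;-.0984 -.0467 0 0 0;0 0 0 -.192 0;0 0 0 -.192 0;0 0 0 -.192 0;0 0 0 -.192 0;0 0 0 -.192 0;0 0 0 -.192 0;0 0 0 0 0;0 0 0 0 0'
python3 -c "
from h import *
plan(559.4,126.8,154,210)"
```

```text
t: 2.8
ee_pos: [559.6, 126.9, 256.2]
ee_rot: [0.809, -3.036, 0.0]
wrist_force: [0.1, -0.1, -0.1]
finger_gap: 0.5
gripper_force: 0.0
t 2.8 pos [559.6 126.9 256.2] yaw -150.2 tilt -1.0 units [ 5.000e-04 -1.000e-04  2.556e-01] turn -0.004 gap 0.5000037840580767 F [ 0.1 -0.1 -0.1]
```

```bash
python3 -m creep '0 0 .06 0 0;0 0 .06 0 0;0 0 .06 0 0;0 0 .05 0 0;0 0 .025 0 0;0 0 0 0 0;0 0 0 0 1;0 0 0 0 1;0 0 0 0 1;0 0 0 0 1;0 0 0 0 1'
python3 -m creep '0 0 0 .171 1;0 0 0 .171 1;0 0 0 .171 1;0 0 0 .171 1;0 0 0 .171 1;0 0 0 .171 1;0 0 0 .171 1;0 0 0 .171 1;0 0 0 0 1;0 0 0 0 1'
python3 -c "
from h import *
plan(559.4,126.8,154,148.5);print(env.observe()['torque'])"
```

```text
t: 4.18
ee_pos: [560.2, 126.7, 155.4]
ee_rot: [-0.813, 3.033, -0.002]
wrist_force: [0.4, -2.2, 5.8]
finger_gap: 0.122
gripper_force: 61.0
t: 5.42
ee_pos: [560.2, 127.3, 155.3]
ee_rot: [0.853, 3.021, 0.002]
wrist_force: [0.3, 0.7, 6.4]
finger_gap: 0.127
gripper_force: 61.0
t 5.42 pos [560.2 127.3 155.3] yaw 148.5 tilt -1.0 units [ 0.0011 -0.0021  0.0034] turn -0.001 gap 0.12711927176431165 F [0.3 0.7 6.4]
[ 0.19934043 -0.10641205 -0.0137235 ]
```

```bash
python3 -m creep '0 0 0 0 0;0 0 0 0 0;0 0 0 0 0;0 0 -.06 0 0;0 0 -.08 0 0;0 0 -.08 0 0;0 0 -.08 0 0;0 -.1 0 0 0;0 -.1 0 0 0;0 -.1 0 0 0;0 -.1 0 0 0;0 0 0 0 0'
python3 - <<'E'
from h import *
yaw=np.radians(86.18-90);T=np.array([[np.cos(yaw),-np.sin(yaw)],[np.sin(yaw),np.cos(yaw)]]);c=np.array([620.6,172.8]);ax=c+T@[-58,-50]
o=[]
for n in('top','scene'):
    im,d=snap(n,n+'1.png');X=pts(n,d);im=im[:,:,::-1].copy();h=cv2.cvtColor(im,cv2.COLOR_BGR2HSV);H,S,V=[h[...,i].astype(int) for i in range(3)]
    r=np.hypot(X[...,0]-ax[0],X[...,1]-ax[1])
    p=X[(r<30)&(X[...,2]>138)&(X[...,2]<155)][:,:2]; m=p.mean(0);w_,e=np.linalg.eigh(np.cov((p-m).T));print(n,len(p),m.round(1),'axis deg',np.degrees(np.arctan2(e[1,1],e[0,1])))
    v,u=np.nonzero((r<40)&((H<12)|(H>168))&(S>70)&(V>80));q=np.array([ray(n,a,b,116)[:2] for a,b in zip(u,v)])
    if len(q): print(len(q),q.mean(0),np.degrees(np.arctan2(*(q.mean(0)-ax)[::-1])))
    a,b=np.int32(proj(n,[*ax,125]));o.append(cv2.resize(im[b-25:b+25,a-30:a+30],(400,333),interpolation=2))
cv2.imwrite('pics/c1.png',np.hstack(o))
plan(568.3,241.5,256,176)
E
```

```text
t: 6.92
ee_pos: [474.9, -10.9, 274.6]
ee_rot: [0.858, 3.022, -0.0]
wrist_force: [0.4, -0.0, -0.1]
finger_gap: 0.498
gripper_force: 0.0
top 0 [nan nan] axis deg nan
scene 86 [563.4 122.1] axis deg 149.30089665282034
11 [583.04572636 111.80840909] -32.3296514139389
t 7.03 pos [476.   -9.5 274.5] yaw 148.4 tilt -1.0 units [0.1324 0.6554 0.0464] turn -0.613 gap 0.5013311493103905 F [ 0.1  0.1 -0.4]<stdin>:7: RuntimeWarning: Mean of empty slice.
  ret = um.true_divide(
  avg = a.mean(axis, **keepdims_kw)
<stdin>:7: RuntimeWarning: Degrees of freedom <= 0 for slice
  c *= np.true_divide(1, fact)
  c *= np.true_divide(1, fact)
```

View pics/c1.png

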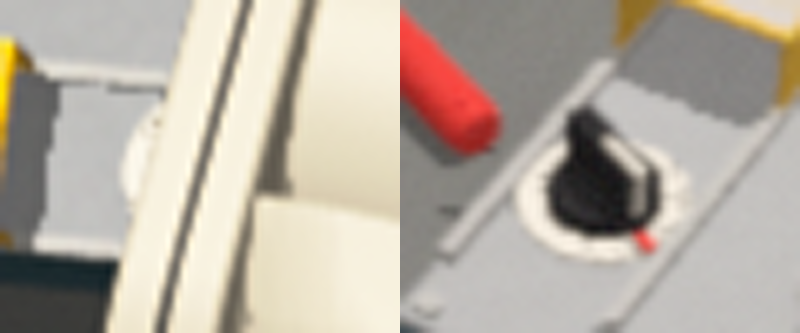

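The right crop (scene view) shows the white pointer aimed straight at the red mark, at about (645,240) in the crop. Measured, that is -30.7° against about -31.5°, so the knob is set. Next is the tab.

```bash
python3 -m creep '.0221 .1092 0 0 0;.0221 .1092 0 0 0;.0221 .1092 0 0 0;.0221 .1092 0 0 0;.0221 .1092 0 0 0;.0221 .1092 0 0 0;0 0 .046 -.2043 0;0 0 0 -.2043 0;0 0 0 -.2043 0;0 0 0 0 0'
python3 -c "
from h import *
plan(568.3,241.5,188,176.2)"
```

```text
t: 8.28
ee_pos: [567.8, 243.0, 255.3]
ee_rot: [-0.108, -3.139, -0.0]
wrist_force: [-0.1, -0.4, 0.0]
finger_gap: 0.5
gripper_force: 0.0
t 8.28 pos [567.8 243.  255.3] yaw 176.1 tilt -1.0 units [-0.0017 -0.0036  0.1684] turn -0.003 gap 0.4995331646321605 F [-0.1 -0.4  0. ]
```

```bash
python3 -m creep '-.0017 -.0036 .06 0 0;0 0 .06 0 0;0 0 .048 0 0;0 0 0 0 0;0 0 0 0 1;0 0 0 0 1;0 0 0 0 1;0 0 0 0 1;0 0 0 0 1;0 -.04 0 0 1;0 -.045 0 0 1;0 -.045 0 0 1;0 -.045 0 0 1;0 -.03 0 0 1;0 -.02 0 0 1;0 0 0 0 1'
python3 -c "
from h import *
plan(568.3,241.5,188,176.2)"
```

```text
t: 10.28
ee_pos: [562.5, 149.6, 189.9]
ee_rot: [0.11, 3.138, -0.001]
wrist_force: [-1.4, -2.5, 6.4]
finger_gap: 0.093
gripper_force: 59.8
t 10.28 pos [562.5 149.6 189.9] yaw 176.0 tilt -1.0 units [0.0016 0.2303 0.0046] turn -0.005 gap 0.09257322969833906 F [-1.4 -2.5  6.4]
```

```bash
python3 -m creep '0 -.01 0 0 1;0 -.01 0 0 1;0 -.005 0 0 1;0 0 0 0 1'; python3 -m creep '0 -.005 0 0 1;0 -.005 0 0 1;0 0 0 0 1'
```

```text
t: 10.78
ee_pos: [562.0, 142.5, 189.9]
ee_rot: [0.107, 3.137, 0.008]
wrist_force: [0.6, 12.6, 6.0]
finger_gap: 0.086
gripper_force: 59.8
t: 11.15
ee_pos: [562.0, 141.9, 190.0]
ee_rot: [0.103, 3.137, 0.019]
wrist_force: [1.8, 30.3, 3.2]
finger_gap: 0.092
gripper_force: 59.6
```

```bash
python3 -m creep '0 .005 0 0 0;0 0 0 0 0;0 0 0 0 0;0 0 -.06 0 0;0 0 -.06 0 0;0 0 -.06 0 0;-.0108 -.1142 0 0 0;-.0108 -.1142 0 0 0;-.0108 -.1142 0 0 0;-.0108 -.1142 0 0 0;-.0108 -.1142 0 0 0;-.0108 -.1142 0 0 0;-.0108 -.1142 0 0 0;-.0108 -.1142 0 0 0'
python3 -m creep '0 0 0 .2213 0;0 0 0 .2213 0;0 0 0 .2213 0;0 0 0 .2213 0;0 0 0 .2213 0;0 0 0 .2213 0;0 0 0 .2213 0;0 0 0 0 0'
python3 - <<'E'
from h import *
yaw=np.radians(86.18-90);T=np.array([[np.cos(yaw),-np.sin(yaw)],[np.sin(yaw),np.cos(yaw)]]);c=np.array([620.6,172.8])
o=[]
for n in('top','scene'):
    im,d=snap(n);X=pts(n,d);im=im[:,:,::-1].copy()
    V=im.max(2).astype(int);L=(X[...,:2]-c)@T
    hood=(X[...,2]>150)&(X[...,2]<161)&(L[...,0]<-10)&(L[...,0]>-110)&(abs(L[...,1])<130)
    print(n,'hood L',np.percentile(L[hood],[2,50,98],axis=0).round(1).tolist(),hood.sum())
    p=(X[...,2]>128)&(X[...,2]<165)&(L[...,0]<-103)&(L[...,0]>-145)&(abs(L[...,1]+50)<50)
    if p.sum(): print('peg L',L[p].mean(0).round(1),X[p].round(0)[:12].tolist())
    a,b=np.int32(proj(n,[555,125,150]));o.append(cv2.resize(im[b-30:b+30,a-36:a+36],(400,333),interpolation=2))
cv2.imwrite('pics/c2.png',np.hstack(o))
for l in [(-95,-50,136),(-95-41.8,-50,152.7)]:
    w=[*(c+T@l[:2]),l[2]];print('peg',np.round(w,1),proj('top',w).round(1),proj('scene',w).round(1))
plan(571,-225,100,106.3)
E
```

```text
t: 12.9
ee_pos: [570.1, -230.5, 260.7]
ee_rot: [-0.11, -3.14, 0.0]
wrist_force: [0.5, 1.1, -0.7]
finger_gap: 0.501
gripper_force: 0.0
t: 13.9
ee_pos: [570.3, -228.9, 260.6]
ee_rot: [-1.883, -2.515, 0.0]
wrist_force: [0.2, 1.1, -0.2]
finger_gap: 0.497
gripper_force: 0.0
top hood L [[-93.1, -80.3], [-59.0, -52.8], [-23.3, -20.0]] 656
peg L [-120.2  -50.1] [[513.0, 132.0, 142.0], [513.0, 130.0, 141.0], [513.0, 127.0, 141.0], [510.0, 132.0, 142.0], [510.0, 129.0, 147.0], [508.0, 131.0, 144.0], [508.0, 129.0, 141.0], [504.0, 130.0, 149.0], [505.0, 128.0, 146.0], [502.0, 133.0, 146.0], [502.0, 130.0, 148.0], [502.0, 128.0, 149.0]]
scene hood L [[-90.1, -82.6], [-51.3, -56.2], [-19.5, -22.7]] 514
peg L [-117.9  -52.2] [[486.0, 129.0, 154.0], [489.0, 129.0, 156.0], [486.0, 129.0, 152.0], [490.0, 127.0, 154.0], [491.0, 130.0, 153.0], [493.0, 131.0, 153.0], [490.0, 127.0, 151.0], [492.0, 129.0, 150.0], [493.0, 132.0, 149.0], [497.0, 130.0, 152.0], [492.0, 128.0, 148.0], [494.0, 130.0, 148.0]]
peg [522.5 129.2 136. ] [257.7 203.6] [333.2 140.3]
peg [480.8 132.  152.7] [254.5 219.4] [318.6 129.2]
t 14.0 pos [ 570.4 -228.8  260.7] yaw 106.5 tilt -1.0 units [0.0086 0.0042 0.4016] turn 0.005 gap 0.49996664602854624 F [-0.5 -0.4  0. ]
```

View pics/c2.png

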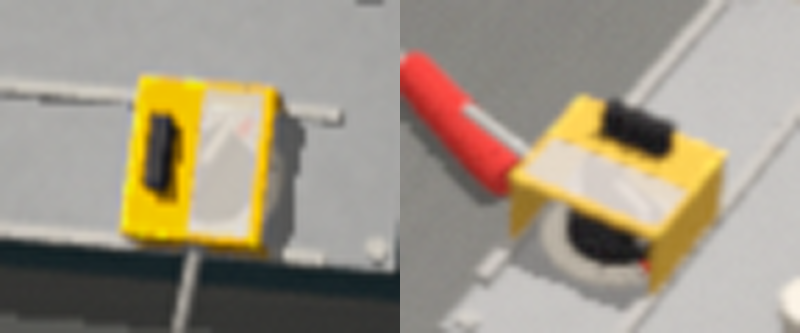

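Both views show the cover home over the knob, with the mark and pointer visible through the window and the peg pointing towards the robot. Edges are at L -81/-20, as expected at the stop. Next I'll grasp the tag.

```bash
python3 -m creep '.0086 .0042 .05 0 0;0 0 .08 0 0;0 0 .08 0 0;0 0 .08 0 0;0 0 .05 0 0;0 0 .029 0 0;0 0 0 0 0'
python3 -m creep '0 0 0 0 1;0 0 0 0 1;0 0 0 0 1;0 0 0 0 1;0 0 0 0 1'
```

```text
t: 14.88
ee_pos: [571.0, -224.7, 112.6]
ee_rot: [-1.881, -2.515, 0.0]
wrist_force: [0.7, -0.6, 1.5]
finger_gap: 0.501
gripper_force: 0.0
t: 15.5
ee_pos: [571.6, -224.9, 114.1]
ee_rot: [1.882, 2.513, 0.0]
wrist_force: [-0.2, 0.1, 6.7]
finger_gap: 0.028
gripper_force: 60.4
```

```bash
python3 -m creep '0 0 -.03 0 1;0 0 -.05 0 1;0 0 -.06 0 1;0 0 -.07 0 1;0 0 -.07 0 1;0 0 -.06 0 1;0 0 0 0 1'
python3 - <<'E'
from h import *
o=[]
s=env.observe();p=s['ee_pos'];print(p,s['wrist_force'])
for n in('top','scene'):
    im,d=snap(n);X=pts(n,d);im=im[:,:,::-1].copy();h=cv2.cvtColor(im,cv2.COLOR_BGR2HSV);H,S,V=[h[...,i].astype(int) for i in range(3)]
    m=((H<6)|(H>174))&(S>140)&(V>60)&(np.hypot(X[...,0]-p[0],X[...,1]-p[1])<50)&(X[...,2]>130)
    q=X[m];print(n,m.sum(),q.mean(0).round(1),np.percentile(q,[1,99],axis=0).round(1).tolist())
    M=Ro.from_rotvec(s['ee_rot']).as_matrix();t=(q-p)@M;print('tool frame',np.percentile(t,[1,50,99],axis=0).round(1).tolist())
    a,b=np.int32(proj(n,p-[0,0,40]));o.append(cv2.resize(im[b-42:b+42,a-50:a+50],(400,333),interpolation=2))
cv2.imwrite('pics/c3.png',np.hstack(o))
E
```

```text
t: 16.38
ee_pos: [571.7, -225.0, 251.4]
ee_rot: [1.881, 2.512, 0.001]
wrist_force: [0.2, -1.2, 0.3]
finger_gap: 0.028
gripper_force: 59.7
[ 571.73467696 -225.00194014  251.42575492] [ 0.2105843  -1.18644704  0.28755123]<stdin>:7: RuntimeWarning: Mean of empty slice.
  ret = um.true_divide(
Traceback (most recent call last):
IndexError: index -1 is out of bounds for axis 0 with size 0
```

```bash
python3 -m creep '.1192 -.0079 0 0 1;.1192 -.0079 0 0 1;.1192 -.0079 0 0 1;.1192 -.0079 0 0 1;.1192 -.0079 0 0 1;.1192 -.0079 0 0 1;.1192 -.0079 0 0 1;.1192 -.0079 0 0 1;0 0 0 .225 1;0 0 0 .225 1;0 0 0 0 1;0 0 0 0 1'
python3 - <<'E'
from h import *
o=[]
plan(440,134,251,86.2)
s=env.observe();p=s['ee_pos'];M=Ro.from_rotvec(s['ee_rot']).as_matrix()
for n in('top','scene'):
    im,d=snap(n);X=pts(n,d);im=im[:,:,::-1].copy();h=cv2.cvtColor(im,cv2.COLOR_BGR2HSV);H,S,V=[h[...,i].astype(int) for i in range(3)]
    m=((H<6)|(H>174))&(S>140)&(V>60)&(np.hypot(X[...,0]-p[0],X[...,1]-p[1])<60)&(X[...,2]>100)
    q=X[m];print(n,m.sum())
    if len(q): t=(q-p)@M;print('tool frame',np.percentile(t,[1,50,99],axis=0).round(1).tolist())
    a,b=np.int32(proj(n,p-[0,0,60]));o.append(cv2.resize(im[b-42:b+42,a-50:a+50],(400,333),interpolation=2))
    print(a,b)
cv2.imwrite('pics/c3.png',np.hstack(o))
E
```

```text
t: 17.92
ee_pos: [439.5, 134.1, 248.6]
ee_rot: [-2.292, -2.148, 0.001]
wrist_force: [0.0, -0.4, 0.1]
finger_gap: 0.032
gripper_force: 59.7
t 17.93 pos [439.5 134.1 248.6] yaw 86.3 tilt -1.0 units [-0.0002  0.0013 -0.006 ] turn 0.002 gap 0.03172339812272311 F [ 0.  -0.4  0.1]
top 27
tool frame [[-36.5, -9.8, -107.5], [-19.3, -1.7, 39.2], [-4.8, 1.2, 88.7]]
250 235
scene 282
tool frame [[-23.7, -1.6, 19.2], [-7.4, 3.2, 65.6], [20.5, 5.8, 106.9]]
303 112
```

View pics/c3.png

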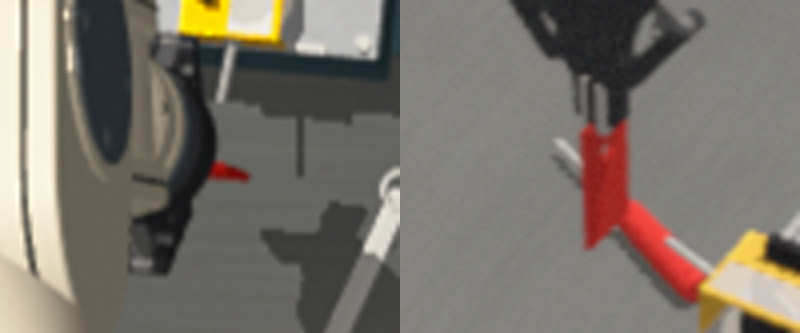

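The right crop (scene view) shows the tag hanging upright in the jaws, 17 to 107 mm below the TCP and centred. So the hole is about 44 mm below the TCP. The peg root is at the edge of the cover.

```bash
python3 -m creep '-.0015 .02 .03 0 1;0 .02 .04 0 1;0 .0238 .0415 0 1;0 0 0 0 1;0 0 0 0 1'
python3 - <<'E'
from h import *
plan(465,132,204,86.2)
s=env.observe();p=s['ee_pos'];M=Ro.from_rotvec(s['ee_rot']).as_matrix()
n='scene';im,d=snap(n);X=pts(n,d);im=im[:,:,::-1].copy();h=cv2.cvtColor(im,cv2.COLOR_BGR2HSV);H,S,V=[h[...,i].astype(int) for i in range(3)]
m=((H<6)|(H>174))&(S>140)&(V>60)&(np.hypot(X[...,0]-p[0],X[...,1]-p[1])<40)&(X[...,2]>70)
q=X[m];t=(q-p)@M;print(m.sum(),'tool frame',np.percentile(t,[1,50,99],axis=0).round(1).tolist())
w=p-[0,0,44];a,b=proj(n,w);print('hole px',a,b,'tip',proj(n,[481.7,131,153.2]),'root',proj(n,[523.5,128.2,136.5]))
a,b=int(a)+5,int(b);cv2.imwrite('pics/c4.png',cv2.resize(im[b-30:b+30,a-40:a+40],(800,600),interpolation=2));print(a-40,b-30)
E
```

```text
t: 18.65
ee_pos: [465.1, 131.8, 204.3]
ee_rot: [-2.296, -2.144, 0.001]
wrist_force: [0.7, 0.1, -0.2]
finger_gap: 0.03
gripper_force: 59.7
t 18.65 pos [465.1 131.8 204.3] yaw 86.1 tilt -1.0 units [ 0.0004 -0.0002  0.0008] turn -0.003 gap 0.029958926978560476 F [ 0.7  0.1 -0.2]
255 tool frame [[-23.2, -2.0, 17.5], [-7.9, 3.0, 64.8], [19.9, 4.9, 105.8]]
hole px 312.8813364220838 124.95891707016375 tip [318.73410408 129.43759098] root [333.35280592 140.51045702]
277 94
```

View pics/c4.png

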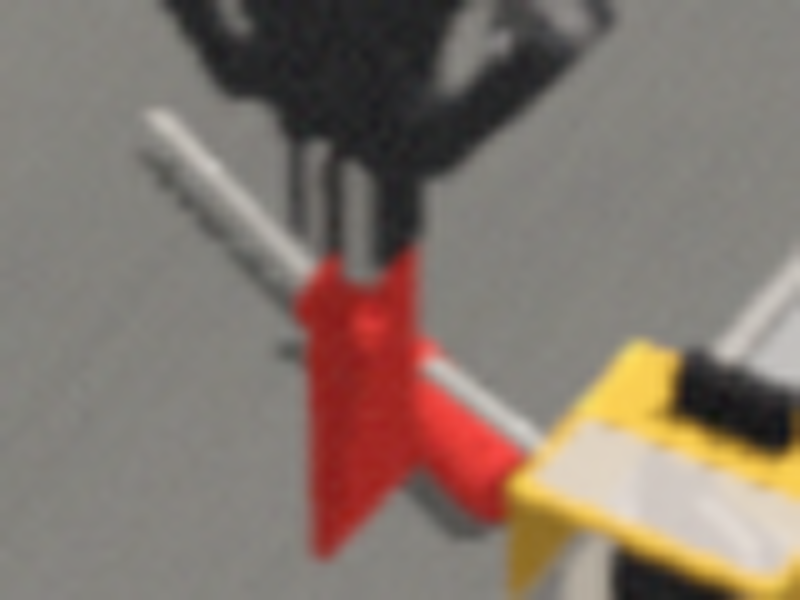

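The hole shows at crop (368,325), which is px (313.3,126), almost on the peg line and about 1 px low. I'll correct slightly and advance along the peg's slope while watching the force.

```bash
python3 -m creep '.001 0 -.002 0 1;0 .015 .006 0 1;0 .015 .006 0 1;0 .0125 .005 0 1;0 0 0 0 1'
python3 -m creep '0 .0125 .005 0 1;0 .0075 .003 0 1;0 0 0 0 1'
```

```text
t: 19.32
ee_pos: [482.4, 131.0, 198.1]
ee_rot: [-2.296, -2.144, 0.001]
wrist_force: [0.3, -0.2, 0.4]
finger_gap: 0.034
gripper_force: 59.7
t: 19.7
ee_pos: [490.2, 130.5, 195.1]
ee_rot: [-2.296, -2.144, 0.0]
wrist_force: [-0.6, -0.0, -0.6]
finger_gap: 0.03
gripper_force: 59.7
```

```bash
python3 -m creep '0 .0125 .005 0 1;0 .0075 .003 0 1;0 0 0 0 1'
python3 - <<'E'
from h import *
s=env.observe();p=s['ee_pos'];n='scene';im,d=snap(n);im=im[:,:,::-1]
a,b=np.int32(proj(n,p-[0,0,44]));cv2.imwrite('pics/c5.png',cv2.resize(im[b-30:b+30,a-40:a+40],(800,600),interpolation=2))
E
```

```text
t: 20.08
ee_pos: [498.2, 130.0, 191.9]
ee_rot: [-2.296, -2.144, 0.0]
wrist_force: [-1.0, -0.2, -1.5]
finger_gap: 0.031
gripper_force: 59.7
```

View pics/c5.png

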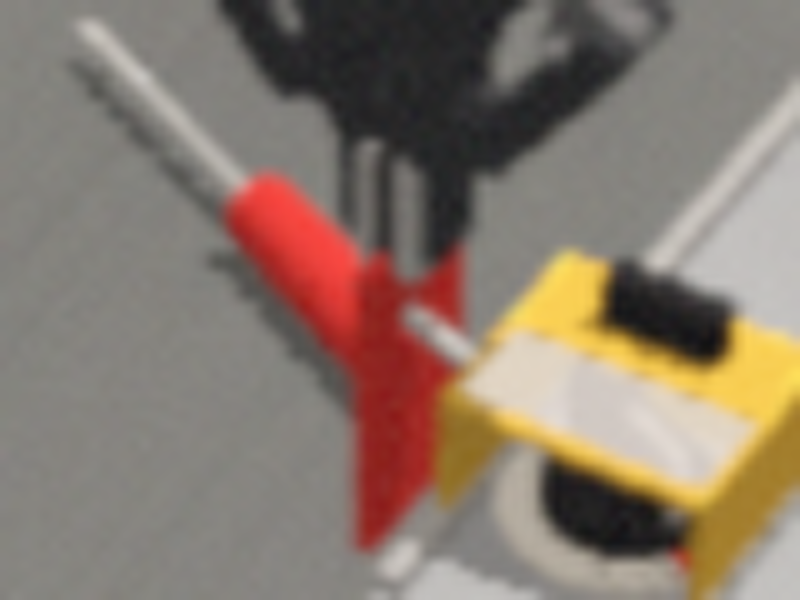

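The crop shows the peg passing through the tag's hole at about (405,312). I'll release and lift away.

```bash
python3 -m creep '0 0 0 0 .6;0 0 0 0 .5;0 0 0 0 .5;0 0 0 0 .5;0 0 -.02 0 .5;0 0 -.04 0 .5;0 0 -.06 0 .5;0 0 -.08 0 .5;0 -.1 0 0 .5;0 -.1 0 0 .5;0 -.1 0 0 .5;0 0 0 0 .5;0 0 0 0 .5;0 0 0 0 .5'
python3 - <<'E'
from h import *
o=[]
for n in('top','scene'):
    im,d=snap(n);X=pts(n,d);im=im[:,:,::-1]
    h=cv2.cvtColor(im.copy(),cv2.COLOR_BGR2HSV);H,S,V=[h[...,i].astype(int) for i in range(3)]
    m=((H<6)|(H>174))&(S>140)&(V>50)&(abs(X[...,0]-505)<30)&(abs(X[...,1]-129)<40)&(X[...,2]>50)
    q=X[m];print(n,m.sum(),np.percentile(q,[2,50,98],axis=0).round(1).tolist() if len(q) else '')
    a,b=np.int32(proj(n,[505,130,130]));o.append(cv2.resize(im[b-40:b+40,a-40:a+40],(400,400),interpolation=2))
cv2.imwrite('pics/c6.png',np.hstack(o));print(env.observe()['wrist_force'])
E
```

```text
t: 21.88
ee_pos: [379.2, 138.2, 272.1]
ee_rot: [2.296, 2.144, -0.0]
wrist_force: [0.4, 0.9, 0.2]
finger_gap: 0.251
gripper_force: 0.0
top 141 [[488.5, 109.4, 86.8], [494.5, 126.7, 144.5], [501.5, 152.0, 170.7]]
scene 217 [[492.3, 105.9, 84.8], [498.2, 120.4, 131.7], [503.2, 145.5, 170.9]]
[-0.28853524  0.25378589 -0.41187006]
```

View pics/c6.png

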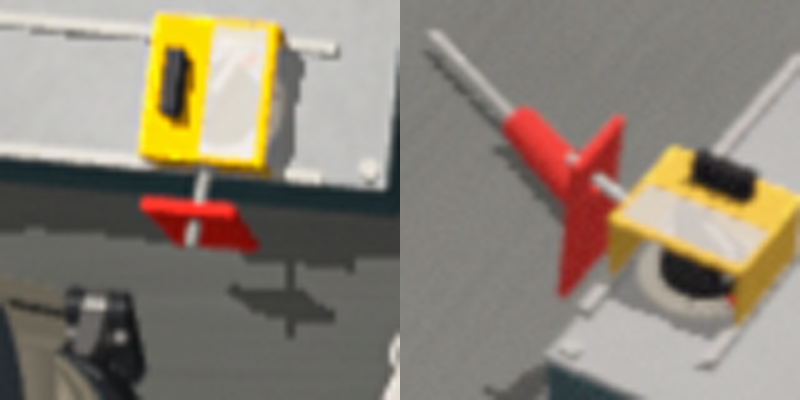

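Both views show the red tag hanging plumb on the peg, clear of the gripper, with the cover home.

```bash
python3 -m creep '0 0 0 0 .5;0 0 0 0 .5;0 0 0 0 .5;0 0 0 0 .5'; python3 -c "
from rig import env
print(env.close_job())"
```

```text
t: 22.48
ee_pos: [378.3, 138.2, 272.1]
ee_rot: [-2.296, -2.144, 0.0]
wrist_force: [-0.4, -0.2, -0.2]
finger_gap: 0.244
gripper_force: 0.0
the job is handed in; nothing more can be done
None
```

I handed the job in at 22.5 s (no verdict came back): the pointer measured within about 2° of the red mark, the cover reached its stop, and the red tag hangs from the peg, let go.

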